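Lock the depth stop of a plate-sealing press

ROBOT

A 6-joint arm with a two-finger parallel gripper is mounted at the origin on the work surface. World frame = base frame: x ahead of the robot, y to its left, z up, the work surface at z = 0. Lengths are in m, angles in rad, forces in N, time in s.
With the tool pointing down it reaches from about 0.3 to 0.875 m from the base axis. Payload 6.4 kg.
Tool frame: the origin (TCP) lies at the very end of the fingers, on their centre line; the grasp point (between the pads) lies 19 mm behind it; x points along the fingers, y is the direction in which the jaws open and shut, and the axes are right-handed (so a half turn about x gives the same grasp; the last joint's range is limited). The gripper opens to 85 mm and grips with 20 to 120 N. Pads are 22 mm wide; open, the fingers measure 114 mm over their backs; the gripper's body (76 mm by 85 mm) begins 54 mm behind the grasp point. The pads swing forward as they close: fully open they stand 13 mm farther back than shut.
Start: joints at [-1.417, 0.181, 1.607, -0, 1.354, -0.206], TCP at [0.202, -0.538, 0.231] pointing down, gripper open.
Joint ranges: [-2.99, 2.99], [-0.89, 2.07], [0.3, 2.58], [-1.14, 4.28], [0, 2.63], [-3.12, 3.12]. Speed limits (rad/s): [2.57, 2.57, 3.01, 3.14, 3.14, 3.14].

INTERFACE

Orientations are given as a unit quaternion [w, x, y, z].
In Python, from bench import status, optics, hand_in gives the robot as it stands. The module is installed in compiled form; this text tells all that it offers.
- The arm moves only by the shell command python3 -m jog 'ROWS'. ROWS is JSON, one flat list of numbers, 5 for each row, row after row: the shift along the tool's x, y, z in mm, then the turn about the tool's x in degrees, then the opening in per cent of the stroke, from 0 (shut) to 100 (fully open). In form: [tx, ty, tz, yaw, gripper, tx, ty, tz, yaw, gripper, ...]. A call has exactly 5 rows; each row is the pose to reach, as a shift and turn from the pose commanded when the call began, along the tool's axes at that moment; what a row does not reach only later rows make up. A row lasts 1/10 s, in which the tool goes at most 50 mm and 8.59 degrees, less where a joint would pass 70% of its speed; a pose out of reach is approached as far as the arm can. A call with a gripper value outside its range is refused whole. The fingers move at their own pace and stop on an object; the grip force is fixed at half the most. Time passes only in rows, so rows that repeat a pose let the fingers close, or fill a call up. It gives the time, the measured TCP pose, the force and the opening at its end, in the units of the state.
- status.get_obs(): the state, without advancing time (a new reading comes with each control period).
- optics.camera(name): name is "side" or "top"; returns the picture (480x640x3 uint8, red, green, blue); there is no depth.
- optics.get_calibration(name): a dict with "vertical_fov" (degrees; the focal length in pixels is half the picture's height over the tangent of half this angle, whatever the lens; pixels are square), "cx", "cy" (the principal point, pixels), "k1" (the pictures are not rectified: a ray, as slopes to the right and down, at radius r is drawn at 1 + k1 r^2 times it, then the intrinsics apply), "extrinsics" (4x4, takes a point from camera to world coordinates). Camera axes: x right, y up, looking along -z (the intrinsics and any distortion apply to the point x, -y, -z); pixel columns grow to the right and rows downward; lengths in m; the calibration is good to about 2 mm. A picture is of the moment at which its call begins. get_calibration takes no time and is no camera call.
- hand_in(): hands the job in, once; it reports no verdict.
The state is a dict: "time_s": time; "q": joint angles; "dq": joint speeds; "joint_efforts": joint torques, N m; "eef_pos": TCP position; "eef_rot": TCP orientation; "wrist_force": force on the tool from outside, world axes, zero at the start; "torque": the same for the moment, N m; "opening": opening from 0.0 (shut) to 1.0 (fully open).
Only numpy, scipy, OpenCV 4.12 (cv2) and the standard library are available. Lean on these libraries where they do the work, as an engineer would, in place of code of your own. Each camera call takes 0.05 s, during which the arm holds its last target. There are 200 camera calls.

TASK

The depth stop of the plate press has just been set. Slip the spanner fully onto the stop nut so that its handle comes up against the column nut and keeps the stop nut from turning, then swing the lever of the jam nut clockwise until it is locked firmly against the stop nut, at about 10 N of pull on the lever's knob and never more than 14 N. Leave the lever there, draw the spanner off and lay it flat back on the black mat, without shifting the stop nut's setting (the few degrees of slack in the spanner do not matter) or disturbing the lab ware around.

Things in the scene. Friction and masses are not known exactly. Their poses are not given: they have to be found in the camera images.
- press: Plate press, fixed: white base 170 (x) by 270 (y) mm, two columns, and a white crosshead 70 (x) by 270 (y) mm, flat top 145 mm up. Origin under the base's centre; x to the back, y along the crosshead. A 20 mm threaded stop rod stands through it at x 0, y -55 mm and ends 195 mm above the bench; on it from below: stop nut, washer, jam nut with lever. Column nuts stand at y -110 and 110.
- column_nut: The domed column nut on the crosshead at the press's y = +110 mm, 22 mm thick and 28 mm high, 165 mm from the stop rod; origin on its axis at the crosshead's top face. The spanner's handle comes to bear on its front (the press's -x side).
- stop_nut: Hexagon nut, 36 mm across flats, 14 mm high, lying on the crosshead. Origin on its axis at the crosshead's top. Its x axis points through a corner, parallel to two flats: with the spanner on, the handle points along this x axis, within 4 degrees of slack, and lies up to 15 mm in front of the column nut. It turns on its thread at 0.22 N m: the jam nut drags it round unless the spanner holds it.
- nut_corner (a point): Corner of the stop nut on its x axis, at half height, 20.8 mm from the rod's axis (7 mm of travel is a turn of 20 degrees).
- jam_lever: Jam nut with clamping lever on the washer above the stop nut; tightens clockwise seen from above. Origin on the rod's axis, 17 mm above the crosshead; hub 31 mm wide, 20 mm high. Its x axis points out along the steel lever, 13 mm thick, which rises to a black ball knob, 25 mm wide, its centre 85 mm from the axis and 193 mm above the bench. At the start it points to the front right of the press.
- lever_grip (a point): Centre of the lever's ball knob, 85 mm from the rod's axis. From the start the lever runs 20 to 50 degrees loose (2 N here) until the jam nut meets the stop nut, at an unseen angle, then the stop nut follows 6 to 15 degrees until the braced spanner takes the load, and within 5 to 10 degrees more the pull here rises to 10 N. Let go, it springs back a few degrees and stays locked.
- spanner: Flat steel open spanner, 8 mm thick, 0.29 to 0.41 kg. Origin: under the centre of the jaw, where the nut's axis lies when it is fully on. The jaw opens to its -x, is 37.5 mm wide, its flared tips reach 19 mm ahead of the origin; head 64 mm wide. The straight handle, 20 mm wide, runs along +x from 43 to 212 mm. It goes on and off sliding flat along its own x axis. Centre of mass 85 mm along x.
- spanner_grip (a point): Point of the spanner's handle 70 mm along its x axis from the origin, at half its thickness; held here the fingers stay clear between the nut and the column nut.
- mat: Black rubber mat, fixed, 170 (x) by 300 (y) mm, 3 mm thick; origin under its centre.
- tube_rack: Red tube rack with tubes, 90 by 150 mm, 84 mm high; origin under its centre. Leave alone.
- vial: White reagent jar, 40 mm wide, 75 mm high; origin under its centre. Leave alone.
- tip_box: Blue box of pipette tips, 85 by 125 mm, 59 mm high; origin under its centre. Leave alone.
Not all that is in view belongs to the job. Several things have the shape of the spanner; the one meant has the colours described above.

How it is judged:
By the outcome, as a careful person would: the job done as asked, in the order asked, and still so for the second after the job is handed in, with the robot touching nothing.
It also fails if it takes over 72 s, if anything falls off the work surface, if the arm or the gripper's body presses on something with over 40 N, if the wrist force passes 120 N, or if a joint passes its speed limit or range.

## Working session

There is one attempt and no reset: what is moved stays moved. The work goes in short steps, Python scripts to look and compute and a shell command to move; the robot and the scene stay as the last step left them, time stands still between calls to the robot, and variables do not carry over. Pictures are saved under pics/ and viewed, on a budget of 10 in all, crops included, one or two more only if the job needs it, and the job is handed in when it is done.

```bash
mkdir -p pics
python3 - <<'E'
from bench import status, optics
import cv2
print(status.get_obs())
for n in("side","top"):
    cv2.imwrite(f"pics/{n}0.png",optics.camera(n)[:,:,::-1]); print(optics.get_calibration(n))
E
```

```text
{'time_s': 0.0, 'q': array([-1.41731170e+00,  1.81528707e-01,  1.60802032e+00, -1.23932106e-05,
        1.35379402e+00, -2.06294210e-01]), 'dq': array([ 7.00996757e-05, -4.26601131e-04, -2.58691598e-03,  8.01578222e-04,
        9.37267993e-04,  1.08671426e-03]), 'joint_efforts': array([-1.99325106e-03, -4.44871330e+01, -3.51339662e+01, -3.05153280e-04,
        8.98982427e-03,  6.51000491e-06]), 'eef_pos': array([ 0.20236752, -0.53761743,  0.23038514]), 'eef_rot': array([ 0.12589822,  0.69570817,  0.12713573, -0.69568404]), 'wrist_force': array([ 0.09973699, -0.91131   , -1.48120832]), 'torque': array([ 0.04501822, -0.01470059, -0.01942536]), 'opening': 1.0011196574126586}
{'vertical_fov': 44.87388878575768, 'cx': 321.4853422449954, 'cy': 240.02160119992848, 'k1': -0.0797075250726983, 'extrinsics': array([[ 0.99200275,  0.09522246, -0.08284457,  0.37355389],
       [-0.12519127,  0.65884889, -0.7417852 , -1.06004768],
       [-0.01605256,  0.74622438,  0.66550094,  1.13269436],
       [ 0.        ,  0.        ,  0.        ,  1.        ]])}
{'vertical_fov': 57.62841021864591, 'cx': 322.3569061717526, 'cy': 240.5047894918255, 'k1': -0.042191036652584765, 'extrinsics': array([[ 0.02299581,  0.99690288, -0.07520535,  0.40469281],
       [-0.99968874,  0.02365763,  0.00792109,  0.04677013],
       [ 0.00967574,  0.07499979,  0.99713661,  1.39047173],
       [ 0.        ,  0.        ,  0.        ,  1.        ]])}
```

View pics/top0.png

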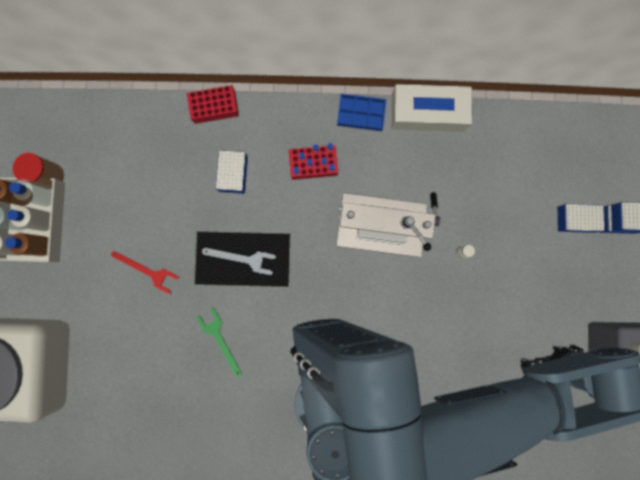

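View pics/side0.png

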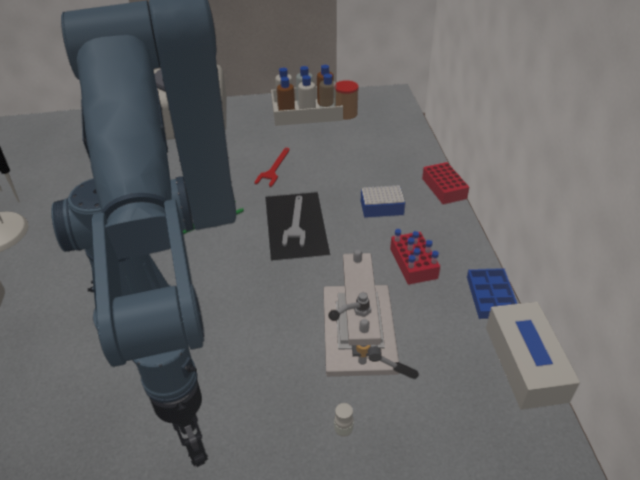

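The top view shows the steel spanner on the mat, with its jaw near (262,262) and its handle end near (206,251). The press has its stop rod at about (409,221), the lever knob at (427,247) and the far column nut at (350,214). The side view agrees. Next I'll take an enlarged crop of both.

```bash
cat > h.py <<'E'
import numpy as np, cv2
from bench import status, optics
from scipy.spatial.transform import Rotation as R
def cal(n):
    c=optics.get_calibration(n); f=240/np.tan(np.radians(c["vertical_fov"])/2)
    return f,c["cx"],c["cy"],c["k1"],np.array(c["extrinsics"])
def ray(n,u,v):
    f,cx,cy,k,E=cal(n); d=np.array([(u-cx)/f,(v-cy)/f]); s=d.copy()
    for _ in range(20): s=d/(1+k*(s@s))
    w=E[:3,:3]@np.array([s[0],-s[1],-1]); return E[:3,3],w/np.linalg.norm(w)
def onz(n,u,v,z):
    o,d=ray(n,u,v); return o+d*(z-o[2])/d[2]
def tri(a,b):
    o1,d1=ray("top",*a);o2,d2=ray("side",*b)
    t=np.linalg.lstsq(np.c_[d1,-d2],o2-o1,rcond=None)[0]
    p,q=o1+t[0]*d1,o2+t[1]*d2; return (p+q)/2,np.linalg.norm(p-q)*1e3
def proj(n,p):
    f,cx,cy,k,E=cal(n); c=E[:3,:3].T@(np.array(p)-E[:3,3]); s=np.array([c[0],-c[1]])/-c[2]
    s=s*(1+k*(s@s)); return s*f+[cx,cy]
def tcp():
    o=status.get_obs(); return o["eef_pos"],R.from_quat(np.roll(o["eef_rot"],-1)),o
def togo(p,yaw=None):
    "mm in tool axes to bring TCP to p; deg about tool x to bring jaw axis y to world azimuth yaw (deg, mod 180)"
    x,r,o=tcp(); m=r.as_matrix(); d=m.T@(np.array(p)-x)*1e3
    t=None
    if yaw is not None:
        a=m.T@np.array([np.cos(np.radians(yaw)),np.sin(np.radians(yaw)),0]); t=(np.degrees(np.arctan2(a[2],a[1]))+90)%180-90
    return np.round(d,1),None if t is None else round(t,1)
def crop(n,img,x0,y0,w,h,s): return cv2.resize(img[y0:y0+h,x0:x0+w],None,fx=s,fy=s,interpolation=cv2.INTER_CUBIC)
E
python3 - <<'E'
from h import *
t=cv2.imread("pics/top0.png");s=cv2.imread("pics/side0.png")
# mosaics: top press, top spanner, side press, side spanner
A=crop(0,t,325,180,130,95,3);B=crop(0,t,190,225,110,65,3)
C=crop(0,s,310,240,120,145,3);D=crop(0,s,255,185,80,80,3)
out=np.zeros((600,800,3),np.uint8)
out[:285,:390]=A; out[300:495,:330]=B; out[:435,400:760]=C
cv2.imwrite("pics/c0.png",out)
def mk(img,n,x0,y0,x1,y1,thr=110):
    g=cv2.cvtColor(img,cv2.COLOR_BGR2GRAY)[y0:y1,x0:x1]
    m=(g>thr).astype(np.uint8); cs,_=cv2.findContours(m,cv2.RETR_EXTERNAL,cv2.CHAIN_APPROX_NONE)
    c=max(cs,key=cv2.contourArea)[:,0]+[x0,y0]; 
    P=np.array([onz(n,u,v,.011)[:2] for u,v in c]); return P
for a in(("top",t,200,237,285,283),("side",s,272,197,318,252)):
    P=mk(a[1],a[0],*a[2:]);q=cv2.minAreaRect((P*1000).astype(np.float32)); 
    print(a[0],np.round(q[0],1),np.round(q[1],1),round(q[2],1)); np.save(f"{a[0]}.npy",P)
E
```

```text
top [446.9 302.8] [226.2  63.1] 81.1
side [451.1 294.2] [211.   59.2] 77.8
```

View pics/c0.png

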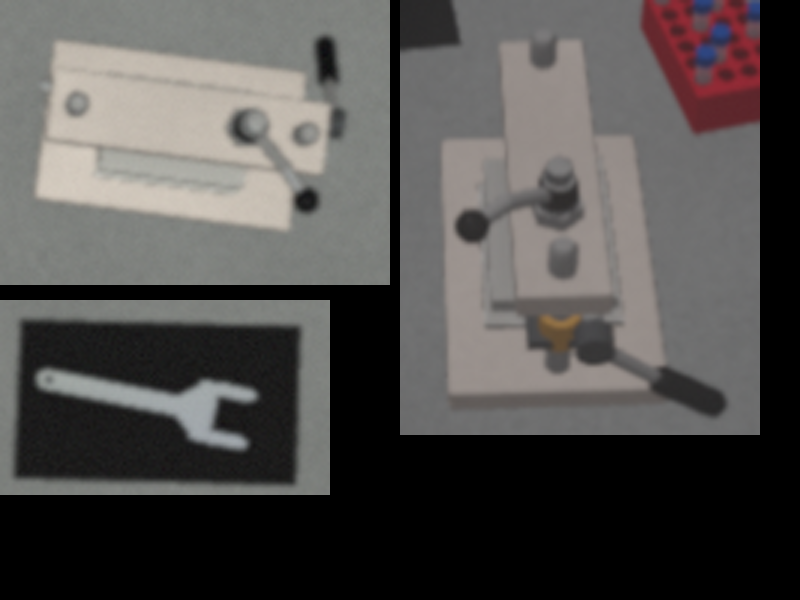

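Run:
```python
from h import *
S={"top":(200,237,285,283),"side":(272,190,318,252)}
for n,(x0,y0,x1,y1) in S.items():
    g=cv2.cvtColor(cv2.imread(f"pics/{n}0.png"),cv2.COLOR_BGR2GRAY)
    m=(g[y0:y1,x0:x1]>100).astype(np.uint8); k,l,st,_=cv2.connectedComponentsWithStats(m)
    i=1+np.argmax(st[1:,4]); v,u=np.nonzero(l==i); print(n,st[i],(x1-x0,y1-y0))
    P=np.array([onz(n,a+x0,b+y0,.011)[:2] for a,b in zip(u,v)])*1e3
    a=np.array([.15,1.]);a/=np.linalg.norm(a)
    for _ in range(4):
        s=P@a; H=P[(s>s.max()-150)&(s<s.max()-15)]; c=H.mean(0); w=np.linalg.svd(H-c,full_matrices=False)[2][0]; a=w*np.sign(w[1])
    e=((P-c)@a).max(); e2=((P-c)@a).min(); org=c+a*(e-212)
    print("az",np.degrees(np.arctan2(a[1],a[0])),"org",org,"len",e-e2,"grip70",org+70*a)
T={"col":((350.7,214.3),(357.7,251),.173),"near":((427,224.3),(364.3,320),.173),"rod":((409.7,221),(363,294.5),.195),"knob":((427,246.7),(334,315.3),.193)}
for k,(a,b,z) in T.items():
    p,e=tri(a,b); print(k,np.round(p*1e3,1),round(e,1),np.round(onz("top",*a,z)*1e3,1),np.round(onz("side",*b,z)*1e3,1))
# spanner tri at handle end & mat corners
```

```text
top [  2  11  73  27 656] (85, 46)
az 80.04103950608618 org [431.98050667 207.60462333] len 229.27326929667953 grip70 [444.0864985  276.54985494]
side [ 11   7  22  47 377] (46, 62)
az 79.89830412208302 org [430.17559574 195.18665266] len 218.8819610079017 grip70 [442.45330636 264.10151188]
col [573.9 -41.1 171.5] 2.8 [572.3 -40.9 173. ] [575.  -42.6 173. ]
near [ 551.  -257.7  170.3] 2.6 [ 549.3 -256.9  173. ] [ 551.8 -259.8  173. ]
rod [ 556.7 -203.8  192.6] 3.4 [ 554.7 -203.1  195. ] [ 557.9 -205.9  195. ]
knob [ 485.9 -252.8  190.8] 2.2 [ 484.7 -252.2  193. ] [ 486.8 -254.7  193. ]
```

The press's y axis is at azimuth 84.0°, the rod is at about (557,-204) mm and the lever is at -145°. The spanner is at azimuth 80° with its grip point near (443.5,274) mm.

Run:
```python
from h import *
x,r,o=tcp(); print(r.as_matrix().round(3))
print(togo([.40,-.05,.26],-10),togo([.4435,.274,.10],-10))
```

```text
[[-0.     0.352 -0.936]
 [ 0.002 -0.936 -0.352]
 [-1.    -0.002 -0.   ]]
(array([ -28.8, -386.9, -356.7]), np.float64(-59.4)) (array([ 131.7, -674.6, -511.4]), np.float64(-59.4))
```

```bash
python3 -m jog '[-15,-37,-34,0,60, -29,-74,-68,0,60, -29,-111,-102,0,60, -29,-148,-136,0,60, -29,-184,-170,0,60]'; python3 -m jog '[0,-37,-34,0,60, 0,-74,-68,0,60, 0,-110,-102,0,60, 0,-146,-136,0,60, 0,-182,-170,0,60]'
python3 -m jog '[10,-46,-18,-8,60, 30,-92,-36,-16,60, 50,-138,-54,-24,60, 70,-184,-72,-32,60, 90,-230,-90,-40,60]'
python3 - <<'E'
from h import *
print(togo([.4435,.274,.10],-10),tcp()[2]["q"])
E
```

```text
time_s: 0.6
eef_pos: [0.2953, -0.3082, 0.26]
eef_rot: [0.126, 0.696, 0.126, -0.696]
wrist_force: [0.8, -0.2, 0.4]
opening: 0.596
time_s: 1.1
eef_pos: [0.3903, -0.078, 0.2603]
eef_rot: [0.127, 0.696, 0.126, -0.696]
wrist_force: [1.9, -0.8, 0.5]
opening: 0.599
time_s: 1.6
eef_pos: [0.3927, 0.1564, 0.1747]
eef_rot: [0.359, 0.61, 0.359, -0.609]
wrist_force: [1.1, -1.1, 0.3]
opening: 0.602
(array([  74.8,  -12.7, -127.5]), np.float64(-19.0)) [ 9.65526477e-02 -1.12452240e-01  2.02983360e+00 -5.83809097e-05
  1.22349026e+00  6.03497589e-01]
```

```bash
python3 -m jog '[30,-6,-45,-8,60, 60,-13,-90,-16,50, 75,-13,-127,-19,50, 75,-13,-127,-19,50, 75,-13,-127,-19,50]'
python3 - <<'E'
from h import *
print(togo([.4435,.274,.005],-10)); 
for n in("top","side"):cv2.imwrite(f"pics/{n}1.png",optics.camera(n)[:,:,::-1])
a=crop(0,cv2.imread("pics/top1.png"),190,180,130,110,3);b=crop(0,cv2.imread("pics/side1.png"),225,140,130,125,3)
o=np.zeros((375,790,3),np.uint8);o[:330,:390]=a;o[:375,400:]=b;cv2.imwrite("pics/c1.png",o)
E
```

```text
time_s: 2.1
eef_pos: [0.4429, 0.2716, 0.0986]
eef_rot: [-0.453, -0.541, -0.454, 0.544]
wrist_force: [0.6, 0.3, 0.5]
opening: 0.499
(array([93.6,  0.4, -2.7]), np.float64(-0.3))
```

View pics/c1.png

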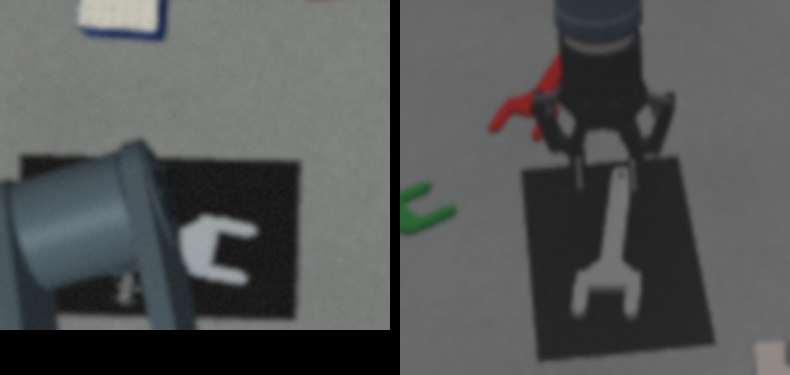

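In the side crop the open fingers straddle the handle, at about (578,185) and (634,185). I'll go down and grip.

```bash
python3 -m jog '[45,0,-2,0,45, 80,0,-2,0,45, 93,0,-2,0,45, 93,0,-2,0,45, 93,0,-2,0,45]'; python3 -m jog '[0,0,0,0,15, 0,0,0,0,0, 0,0,0,0,0, 0,0,0,0,0, 0,0,0,0,0]'; python3 -m jog '[0,0,0,0,0, 0,0,0,0,0, -10,0,0,0,0, -20,0,0,0,0, -30,0,0,0,0]'
```

```text
time_s: 2.7
eef_pos: [0.4459, 0.2733, 0.0093]
eef_rot: [0.453, 0.544, 0.452, -0.543]
wrist_force: [0.6, 0.0, 0.5]
opening: 0.451
time_s: 3.2
eef_pos: [0.446, 0.2738, 0.0097]
eef_rot: [0.453, 0.544, 0.452, -0.542]
wrist_force: [-2.8, -2.5, 8.5]
opening: 0.181
time_s: 3.7
eef_pos: [0.4448, 0.2735, 0.0386]
eef_rot: [0.453, 0.543, 0.453, -0.543]
wrist_force: [0.2, -0.3, -3.2]
opening: 0.181
```

```bash
python3 -m jog '[0,0,0,0,0, -40,0,0,0,0, -80,0,0,0,0, -120,0,0,0,0, -120,0,0,0,0]'
python3 - <<'E'
from h import *
o=tcp()[2];print(o["eef_pos"],o["wrist_force"],o["torque"],o["opening"])
for n in("top","side"):cv2.imwrite(f"pics/{n}2.png",optics.camera(n)[:,:,::-1])
o=np.zeros((480,790,3),np.uint8)
a=crop(0,cv2.imread("pics/top2.png"),190,200,130,100,3);b=crop(0,cv2.imread("pics/side2.png"),225,120,130,140,3)
o[:300,:390]=a;o[:420,400:]=b;cv2.imwrite("pics/c2.png",o)
E
```

```text
time_s: 4.2
eef_pos: [0.4484, 0.2748, 0.1636]
eef_rot: [0.454, 0.547, 0.451, -0.539]
wrist_force: [0.7, -1.0, -1.8]
opening: 0.18
[0.4484367  0.27481162 0.16360532] [ 0.68478795 -0.95153415 -1.76693516] [ 0.05202822 -0.07855644  0.07833867] 0.18020452330873354
```

View pics/c2.png

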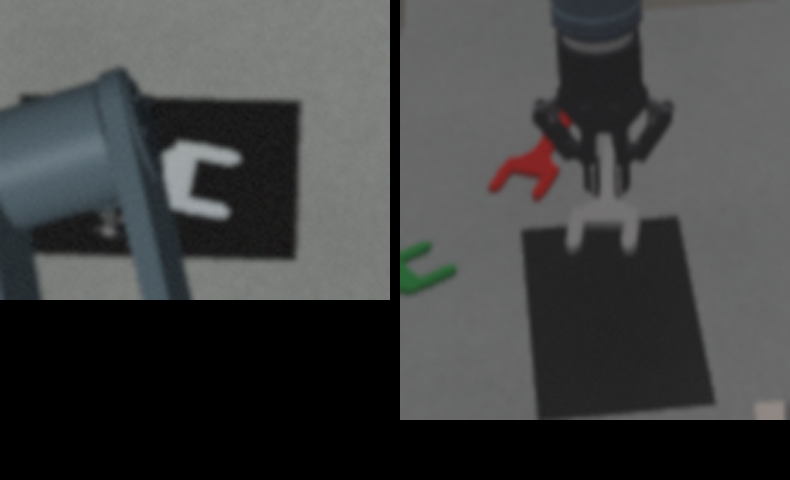

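The spanner is held level. Its jaw tips are at about (270,252.7) and (265.7,271) in the top view, and (301.7,202.7) and (282.7,202.7) in the side view. I'll triangulate them for the pose in hand.

Run:
```python
from h import *
x,r,o=tcp(); m=r.as_matrix(); print(m.round(3))
S={"top":(240,240,280,280),"side":(275,180,310,206)}
t=[tri((270,252.7),(301.7,202.2)),tri((265.7,271),(282.5,202.2))]
for p,e in t: print((p*1e3).round(1),round(e,1))
mid=(t[0][0]+t[1][0])/2; print("mid",mid*1e3)
a=t[1][0]-t[0][0]; print("az",np.degrees(np.arctan2(a[1],a[0]))-90)
# contour-based from top only
g=cv2.cvtColor(cv2.imread("pics/top2.png"),cv2.COLOR_BGR2GRAY)
x0,y0,x1,y1=245,240,285,280
mk=(g[y0:y1,x0:x1]>105).astype(np.uint8);k,l,st,_=cv2.connectedComponentsWithStats(mk);i=1+np.argmax(st[1:,4]);v,u=np.nonzero(l==i)
for z in (.155,.165):
    P=np.array([onz("top",a+x0,b+y0,z)[:2] for a,b in zip(u,v)])*1e3
    q=cv2.minAreaRect(P.astype(np.float32)); print(z,q, cv2.boxPoints(q).round(1).tolist())
```

```text
[[ 0.002  0.984 -0.18 ]
 [ 0.001 -0.18  -0.984]
 [-1.     0.002 -0.001]]
[460.1 183.7 161. ] 1.2
[408.4 194.5 158.6] 1.4
mid [434.23583164 189.10905099 159.76719332]
az 78.24626252768238
0.155 ((440.4618225097656, 225.17103576660156), (68.4670639038086, 64.78807830810547), 80.1137924194336) [[402.70001220703125, 197.0], [466.5, 185.89999389648438], [478.29998779296875, 253.3000030517578], [414.3999938964844, 264.5]]
0.165 ((440.17236328125, 223.72702026367188), (67.91290283203125, 64.26370239257812), 80.11385345458984) [[402.70001220703125, 195.8000030517578], [466.0, 184.8000030517578], [477.70001220703125, 251.6999969482422], [414.29998779296875, 262.70001220703125]]
```

Run:
```python
from h import *
print(togo([.5478,-.0868,.25],4))
```

```text
(array([-92. , 166.3, 335.8]), np.float64(-14.4))
```

```bash
python3 -m jog '[-25,8,15,0,0, -60,20,40,0,0, -92,35,75,0,0, -92,52,110,0,0, -92,68,145,0,0]'; python3 -m jog '[0,18,35,-2,0, 0,36,70,-4,0, 0,54,110,-8,0, 0,74,145,-11,0, 0,88,170,-14,0]';python3 -m jog '[0,0,10,0,0, 0,0,15,0,0, 0,0,20,0,0, 0,0,20,0,0, 0,0,20,0,0]'
python3 - <<'E'
from h import *
print(togo([.5478,-.0868,.25],4))
x,r,o=tcp()
for n in("top","side"):cv2.imwrite(f"pics/{n}3.png",optics.camera(n)[:,:,::-1])
o=np.zeros((480,790,3),np.uint8)
a=crop(0,cv2.imread("pics/top3.png"),320,180,130,100,3);b=crop(0,cv2.imread("pics/side3.png"),300,200,130,140,3)
o[:300,:390]=a;o[:420,400:]=b;cv2.imwrite("pics/c3.png",o)
E
```

```text
time_s: 4.8
eef_pos: [0.485, 0.1172, 0.2483]
eef_rot: [-0.453, -0.543, -0.453, 0.543]
wrist_force: [0.3, 0.1, -2.8]
opening: 0.184
time_s: 5.3
eef_pos: [0.5404, -0.0669, 0.2465]
eef_rot: [0.514, 0.483, 0.517, -0.485]
wrist_force: [0.5, 0.5, -2.9]
opening: 0.177
time_s: 5.8
eef_pos: [0.5423, -0.0835, 0.2492]
eef_rot: [0.516, 0.484, 0.516, -0.484]
wrist_force: [-0.1, -0.7, -3.4]
opening: 0.179
(array([-0.8,  5.3,  3.6]), np.float64(-0.3))
```

View pics/c3.png

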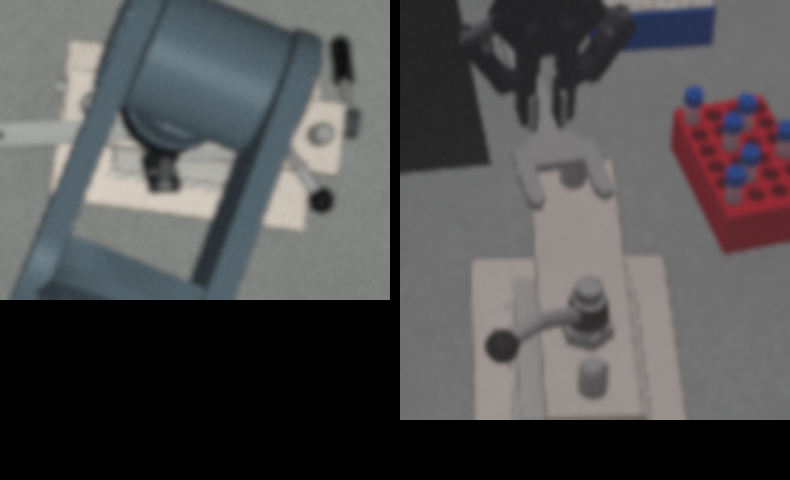

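The side crop shows the jaw tips at (535,198) and (603,190). The stop nut is below, at about (588,335). The jaw lines up behind it, so I'll centre and lower.

```bash
python3 -m jog '[30,5,4,0,0, 60,5,4,0,0, 80,5,4,0,0, 85,5,4,0,0, 85,5,4,0,0]'
python3 - <<'E'
from h import *
print(togo([.5478,-.0868,.156],4))
cv2.imwrite("pics/side4.png",optics.camera("side")[:,:,::-1])
b=crop(0,cv2.imread("pics/side4.png"),315,240,100,100,6)
cv2.imwrite("pics/c4.png",b)
E
```

```text
time_s: 6.4
eef_pos: [0.5474, -0.0877, 0.164]
eef_rot: [0.515, 0.484, 0.516, -0.484]
wrist_force: [-0.4, -0.3, -2.2]
opening: 0.18
(array([ 8. ,  0.5, -0.8]), np.float64(-0.4))
```

View pics/c4.png

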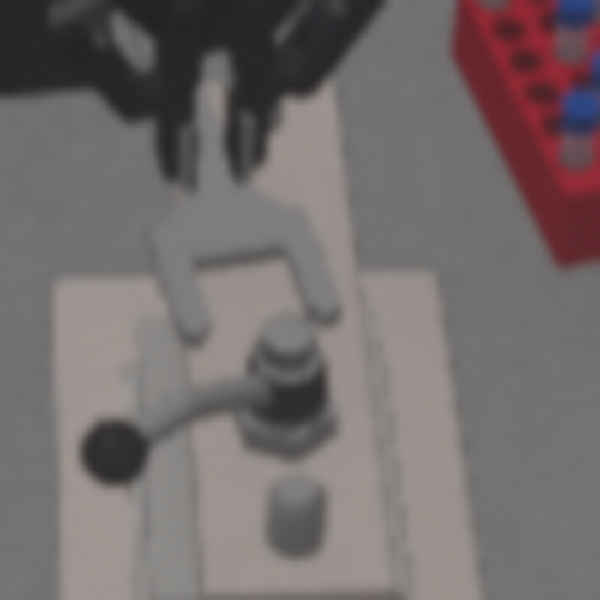

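Jaw tips are at about (347.8,295.8) and (369.2,291.7) in the full side view. The stop nut is under the hub, at about (363,311).

Run:
```python
from h import *
z=.161
a=onz("side",347.8,295.0,z)*1e3;b=onz("side",369.2,291.0,z)*1e3; print(a,b)
m=((a+b)/2)[:2];d=(a-b)[:2]; rod=np.array([557.9,-205.9])
print("width",np.hypot(*d),"axis az",np.degrees(np.arctan2(d[1],d[0]))-90)
u=np.array([np.cos(np.radians(94)),np.sin(np.radians(94))]);n=np.array([-u[1],u[0]])
print("tipmid rel rod: along",(m-rod)@u,"lateral(+ = press front)",(m-rod)@n)
print("tcp along/lat",(tcp()[0][:2]*1e3-rod)@u,(tcp()[0][:2]*1e3-rod)@n)
```

```text
[ 530.187291   -171.61502533  161.        ] [ 580.55754252 -166.24409541  161.        ]
width 50.65579065441153 axis az -263.91360529841427
tipmid rel rod: along 37.056696793301406 lateral(+ = press front) -0.057501329347188324
tcp along/lat 118.23484988643463 1.4673493160451505
```

```bash
python3 -m jog '[4,0,0,0,0, 8,0,0,0,0, 8,0,4,0,0, 8,0,10,0,0, 8,0,15,0,0]'; python3 -m jog '[0,0,5,0,0, 0,0,10,0,0, 0,0,14,0,0, 0,0,17,0,0, 0,0,20,0,0]';python3 - <<'E'
from h import *
x,r,o=tcp();print(togo([.5513,-.1367,.156],4),r.inv().apply(o["wrist_force"]),o["torque"])
E
```

```text
time_s: 6.95
eef_pos: [0.5489, -0.104, 0.1567]
eef_rot: [0.516, 0.484, 0.515, -0.484]
wrist_force: [0.7, 0.5, -2.9]
opening: 0.186
time_s: 7.45
eef_pos: [0.55, -0.1234, 0.1564]
eef_rot: [0.516, 0.484, 0.516, -0.484]
wrist_force: [0.2, 1.6, -3.3]
opening: 0.181
(array([ 0.4,  0.5, 13.4]), np.float64(-0.4)) [ 3.29186922  0.34714768 -1.62948489] [ 0.04284503 -0.08543218  0.03741137]
```

```bash
python3 -m jog '[0,0,2,0,0, 0,0,4,0,0, 0,0,6,0,0, 0,0,8,0,0, 0,0,9,0,0]'; python3 -m jog '[0,0,1,0,0, 0,0,2,0,0, 0,0,2,0,0, 0,0,3,0,0, 0,0,3,0,0]';python3 - <<'E'
from h import *
x,r,o=tcp();print(togo([.5513,-.1367,.156],4),r.inv().apply(o["wrist_force"]),o["torque"])
E
```

```text
time_s: 7.95
eef_pos: [0.5505, -0.1323, 0.1564]
eef_rot: [0.516, 0.484, 0.516, -0.484]
wrist_force: [0.6, 0.2, -3.7]
opening: 0.182
time_s: 8.45
eef_pos: [0.5507, -0.1352, 0.1564]
eef_rot: [0.516, 0.484, 0.515, -0.484]
wrist_force: [0.3, -0.6, -2.8]
opening: 0.182
(array([0.4, 0.5, 1.5]), np.float64(-0.4)) [2.82113583 0.22648145 0.56575653] [-0.02417762 -0.19888041  0.09109834]
```

```bash
for i in 1; do :; done; python3 -m jog '[0,0,0.5,0,0, 0,0,1,0,0, 0,0,1.5,0,0, 0,0,2,0,0, 0,0,2,0,0]'; python3 -m jog '[0,0,0.5,0,0, 0,0,1,0,0, 0,0,1.5,0,0, 0,0,2,0,0, 0,0,2,0,0]'
python3 - <<'E'
from h import *
cv2.imwrite("pics/side5.png",optics.camera("side")[:,:,::-1]);cv2.imwrite("pics/top5.png",optics.camera("top")[:,:,::-1])
o=np.zeros((520,800,3),np.uint8)
o[:480,:480]=crop(0,cv2.imread("pics/side5.png"),325,250,80,80,6); o[:300,490:]=crop(0,cv2.imread("pics/top5.png"),335,190,103,100,3)[:, :310][:300]if 0 else cv2.resize(cv2.imread("pics/top5.png")[190:290,335:438],(310,300))
cv2.imwrite("pics/c5.png",o)
E
```

```text
time_s: 8.95
eef_pos: [0.5508, -0.1372, 0.1564]
eef_rot: [0.516, 0.484, 0.516, -0.484]
wrist_force: [-0.2, 0.2, -2.2]
opening: 0.182
time_s: 9.45
eef_pos: [0.5508, -0.1379, 0.1562]
eef_rot: [0.515, 0.484, 0.516, -0.483]
wrist_force: [0.9, 6.6, -2.0]
opening: 0.181
```

View pics/c5.png

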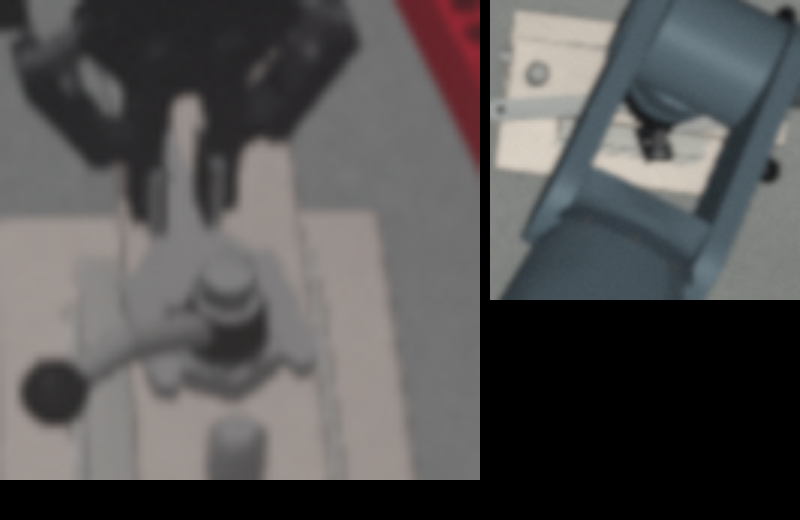

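Contact came at 6.6 N, 68 mm from the rod, so the jaw is fully on. The side crop shows the jaw tips at (165,385) and (297,362), past the nut's sides. I'll lower it to rest.

```bash
python3 -m jog '[1,0,-0.5,0,0, 1.5,0,-0.5,0,0, 2,0,-0.5,0,0, 2.5,0,-0.5,0,0, 2.5,0,-0.5,0,0]'; python3 -m jog '[0.5,0,0,0,0, 1,0,0,0,0, 1.5,0,0,0,0, 1.5,0,0,0,0, 1.5,0,0,0,0]'
```

```text
time_s: 10.05
eef_pos: [0.5509, -0.1378, 0.1543]
eef_rot: [0.515, 0.484, 0.516, -0.484]
wrist_force: [0.2, 5.3, 1.1]
opening: 0.184
time_s: 10.55
eef_pos: [0.5509, -0.1379, 0.1529]
eef_rot: [0.515, 0.484, 0.516, -0.484]
wrist_force: [-1.3, 5.2, 1.8]
opening: 0.181
```

```bash
python3 -m jog '[0,0,0,0,20, 0,0,0,0,35, 0,0,0,0,45, 0,0,0,0,45, -8,0,0,0,45]';  python3 -m jog '[-30,0,0,0,45, -60,0,0,0,45, -90,0,0,0,45, -100,0,0,0,45, -100,0,0,0,45]'
python3 - <<'E'
from h import *
print(togo([.486,-.2528,.26],-55.3))
cv2.imwrite("pics/side6.png",optics.camera("side")[:,:,::-1])
E
```

```text
time_s: 11.05
eef_pos: [0.5502, -0.1387, 0.1597]
eef_rot: [0.515, 0.484, 0.516, -0.484]
wrist_force: [0.3, 0.5, -0.3]
opening: 0.448
time_s: 11.55
eef_pos: [0.5519, -0.1392, 0.2625]
eef_rot: [0.517, 0.484, 0.514, -0.484]
wrist_force: [-0.6, -0.2, -1.1]
opening: 0.451
(array([  2.5, -72.9, 109.2]), np.float64(58.9))
```

```bash
python3 -m jog '[0,-12,18,8,50, 0,-28,42,16,50, 0,-45,68,24,50, 0,-62,93,32,50, 0,-73,109,40,50]';  python3 -m jog '[0,0,0,8,50, 0,0,0,16,50, 0,0,0,19,50, 0,0,0,19,50, 0,0,0,19,50]'
python3 - <<'E'
from h import *
print(togo([.486,-.2528,.180],-55.3))
cv2.imwrite("pics/side7.png",optics.camera("side")[:,:,::-1])
o=np.zeros((600,800,3),np.uint8)
o[:,:400]=crop(0,cv2.imread("pics/side6.png"),305,210,100,150,4);o[:,400:]=crop(0,cv2.imread("pics/side7.png"),300,210,100,150,4);cv2.imwrite("pics/c7.png",o)
E
```

```text
time_s: 12.1
eef_pos: [0.483, -0.2529, 0.2579]
eef_rot: [-0.316, -0.632, -0.318, 0.633]
wrist_force: [0.6, -0.0, 0.6]
opening: 0.498
time_s: 12.6
eef_pos: [0.4843, -0.2516, 0.2588]
eef_rot: [-0.21, -0.674, -0.212, 0.675]
wrist_force: [-0.3, -0.3, 0.0]
opening: 0.501
(array([78.8,  2.2, -0.7]), np.float64(0.0))
```

View pics/c7.png

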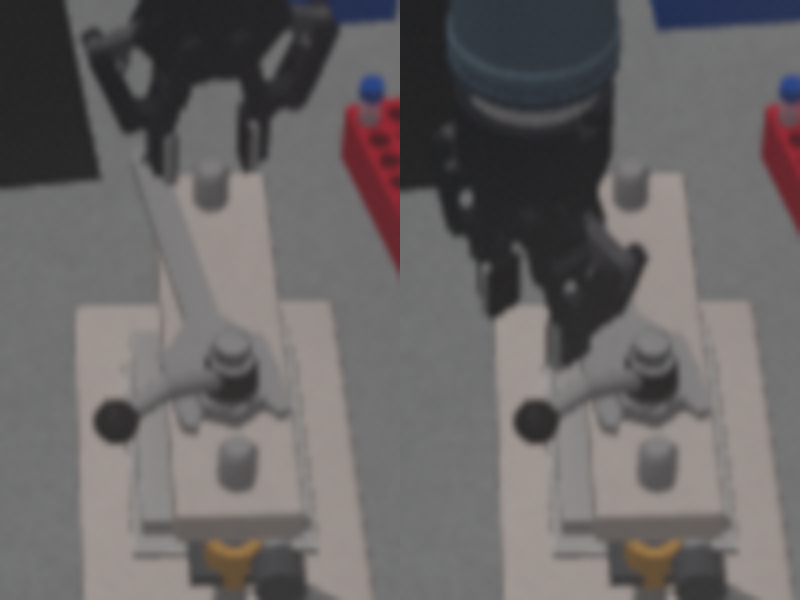

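The left crop shows the spanner seated, with its handle just in front of the column nut. I'll lower the open fingers around the knob.

```bash
cat >> h.py <<'E'
def f(n=6):
    F=[]
    for _ in range(n):
        optics.camera("top"); x,r,o=tcp(); F.append(r.inv().apply(o["wrist_force"]))
    m=r.as_matrix(); az=np.degrees(np.arctan2(m[1,2],m[0,2])); d=x[:2]*1e3-[556.5,-203.8]
    print("F tool",np.mean(F,0).round(2),"az tool z",az.round(1),"tcp rel rod r,az",np.hypot(*d).round(1),np.degrees(np.arctan2(d[1],d[0])).round(1),"z",x[2].round(4),"t",o["time_s"])
E
python3 -m jog '[30,2,-1,0,50, 60,2,-1,0,50, 75,2,-1,0,50, 79,2,-1,0,50, 79,2,-1,0,50]'; python3 -c "
from h import *
f()"
python3 -m jog '[0,-5.9,-0.2,4,50, 0,-11.8,-0.8,8,50, 0,-17.7,-1.9,12,50, 0,-23.4,-3.3,16,50, 0,-29.1,-5.1,20,50]'; python3 -c "
from h import *
f()"
```

```text
time_s: 13.15
eef_pos: [0.4869, -0.253, 0.1813]
eef_rot: [-0.21, -0.675, -0.211, 0.675]
wrist_force: [0.6, 0.3, 0.0]
opening: 0.502
F tool [-0.24 -0.05  0.01] az tool z -145.4 tcp rel rod r,az 85.1 -144.3 z 0.1825 t 13.45
time_s: 13.95
eef_pos: [0.475, -0.2268, 0.1823]
eef_rot: [0.09, 0.702, 0.088, -0.701]
wrist_force: [1.2, -1.9, -0.9]
opening: 0.495
F tool [ 0.1   0.01 -0.2 ] az tool z -165.3 tcp rel rod r,az 84.9 -164.5 z 0.1816 t 14.25
```

```bash
python3 -m jog '[0,-3,0,2,50, 0,-5.9,-0.2,4,50, 0,-8.9,-0.5,6,50, 0,-8.9,-0.5,6,50, 0,-8.9,-0.5,6,50]'; python3 -c "
from h import *
f(3)
cv2.imwrite('pics/side8.png',crop(0,optics.camera('side')[:,:,::-1],300,210,130,150,4))"
```

```text
time_s: 14.75
eef_pos: [0.4729, -0.2178, 0.1815]
eef_rot: [0.054, 0.705, 0.053, -0.705]
wrist_force: [0.2, -0.4, -0.2]
opening: 0.501
F tool [-0.14  1.3   0.12] az tool z -171.3 tcp rel rod r,az 84.8 -170.5 z 0.1814 t 14.9
```

View pics/side8.png

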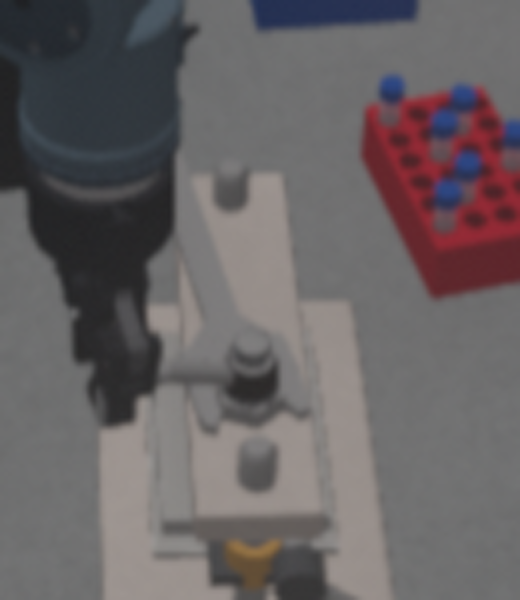

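The lever is following the fingers; it now points straight to the front, at (190,375) in the crop. I'll carry on in small steps.

```bash
for k in 1 2; do python3 -m jog '[0,-1.5,0,1,50, 0,-3,0,2,50, 0,-4.5,-0.1,3,50, 0,-5.9,-0.2,4,50, 0,-5.9,-0.2,4,50]' >/dev/null; python3 -c "
from h import *
f(3)"; done
```

```text
F tool [-0.68  1.1   0.36] az tool z -175.4 tcp rel rod r,az 84.8 -174.8 z 0.1813 t 15.6
F tool [-0.62  1.    0.01] az tool z -179.4 tcp rel rod r,az 84.8 -178.8 z 0.1813 t 16.25
```

```bash
for k in 1 2; do python3 -m jog '[0,-1.5,0,1,50, 0,-3,0,2,50, 0,-4.5,-0.1,3,50, 0,-5.9,-0.2,4,50, 0,-5.9,-0.2,4,50]' >/dev/null; python3 -c "
from h import *
f(3)"; done
```

```text
F tool [-0.91  2.42  0.3 ] az tool z 176.6 tcp rel rod r,az 84.7 177.3 z 0.1814 t 16.9
F tool [-0.75  4.5   0.21] az tool z 172.6 tcp rel rod r,az 84.6 173.4 z 0.1814 t 17.55
```

```bash
for k in 1 2; do python3 -m jog '[0,-0.8,0,0.5,50, 0,-1.5,0,1,50, 0,-2.3,0,1.5,50, 0,-3,-0.1,2,50, 0,-3,-0.1,2,50]' >/dev/null; python3 -c "
from h import *
f(3)"; done
```

```text
F tool [-0.46  4.65  0.34] az tool z 170.6 tcp rel rod r,az 84.6 171.2 z 0.1813 t 18.2
F tool [-1.18  5.67  0.25] az tool z 168.6 tcp rel rod r,az 84.4 169.4 z 0.1814 t 18.85
```

```bash
for k in 1; do python3 -m jog '[0,-0.8,0,0.5,50, 0,-1.5,0,1,50, 0,-2.3,0,1.5,50, 0,-3,-0.1,2,50, 0,-3,-0.1,2,50]' >/dev/null; python3 -c "
from h import *
f(3)"; done
```

```text
F tool [-1.18  8.07  0.19] az tool z 166.6 tcp rel rod r,az 84.2 167.8 z 0.1816 t 19.5
```

```bash
python3 -m jog '[0,-0.6,0,0.4,50, 0,-1.2,0,0.8,50, 0,-1.8,0,1.2,50, 0,-2.2,0,1.5,50, 0,-2.2,0,1.5,50]'; python3 -c "
from h import *
f(4)
cv2.imwrite('pics/side9.png',crop(0,optics.camera('side')[:,:,::-1],300,210,130,150,4))"
```

```text
time_s: 20.0
eef_pos: [0.4748, -0.1845, 0.1817]
eef_rot: [-0.091, 0.701, -0.093, -0.701]
wrist_force: [-1.9, -9.9, 0.1]
opening: 0.499
F tool [-0.31 10.08 -0.73] az tool z 165.1 tcp rel rod r,az 84.0 166.7 z 0.1817 t 20.2
```

View pics/side9.png

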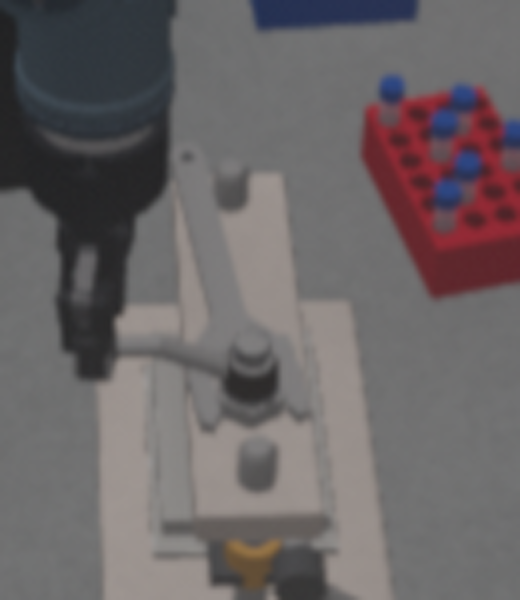

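The pull is 10.1 N and the spanner's handle is braced against the column nut at (215,185). I'll back off and lift clear.

```bash
python3 -m jog '[0,2,0,0,50, 0,4,0,0,50, 0,7,0,0,50, 0,10,0,0,50, 0,10,0,0,50]'; python3 -c "
from h import *
f(2)"; python3 -m jog '[-20,0,0,0,50, -45,0,0,0,50, -70,0,0,0,50, -90,0,0,0,50, -90,0,0,0,50]';python3 -c "
from h import *
f(2)
cv2.imwrite('pics/side10.png',optics.camera('side')[:,:,::-1])
cv2.imwrite('pics/top10.png',optics.camera('top')[:,:,::-1])
# handle centre line from side picture
g=cv2.cvtColor(cv2.imread('pics/side10.png'),cv2.COLOR_BGR2GRAY)
"
```

```text
time_s: 20.75
eef_pos: [0.472, -0.1923, 0.181]
eef_rot: [0.092, -0.701, 0.091, 0.701]
wrist_force: [0.2, -0.3, 0.1]
opening: 0.502
F tool [ 0.12 -0.08 -0.12] az tool z 165.1 tcp rel rod r,az 85.2 172.2 z 0.1811 t 20.85
time_s: 21.35
eef_pos: [0.4736, -0.1934, 0.2746]
eef_rot: [-0.091, 0.703, -0.092, -0.699]
wrist_force: [0.1, -0.3, 0.2]
opening: 0.5
F tool [ 0.85 -0.15 -0.06] az tool z 165.1 tcp rel rod r,az 85.0 172.3 z 0.2712 t 21.45
```

Run:
```python
from h import *
cv2.imwrite("pics/c10.png",crop(0,cv2.imread("pics/side10.png"),310,230,100,100,6))
x,r,o=tcp()
rod=np.array([.557,-.2045])
for az in(91.3,):
    u=np.array([np.cos(np.radians(az)),np.sin(np.radians(az))]); print(togo([*(rod+.068*u),.25],az-90),togo([*(rod+.068*u),.152],az-90),rod+.068*u)
```

```text
(array([ 19.8, -75.3, -66.8]), np.float64(73.8)) (array([117.8, -75.2, -67. ]), np.float64(73.8)) [ 0.55545726 -0.1365175 ]
```

View pics/c10.png

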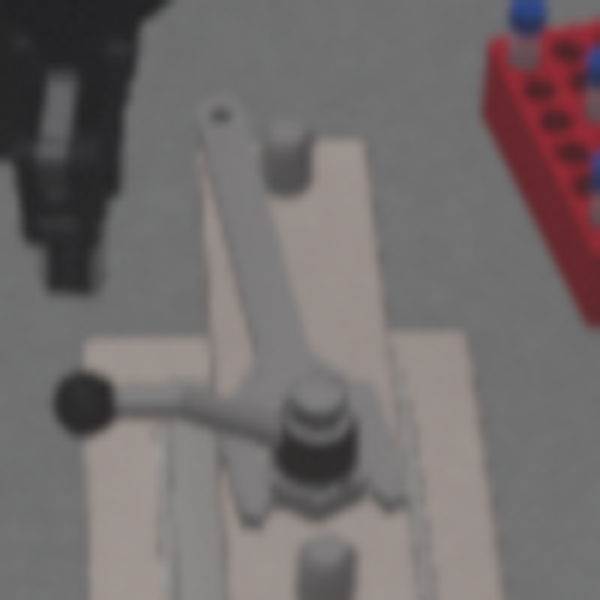

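The spanner is still seated and braced, with the hole in its handle end at (346.7,248.8) and the handle's middle at (357,285). The lever is clear at the front left.

```bash
python3 - <<'E'
from h import *
a=onz("side",346.7,248.8,.153)*1e3;b=onz("side",357,285,.153)*1e3;rod=np.array([557.9,-205.9]);v=(a-b)
print(a,b,np.degrees(np.arctan2(v[1],v[0]))); w=a[:2]-rod; print(np.hypot(*w),np.degrees(np.arctan2(w[1],w[0])))
E
python3 -m jog '[0,0,0,-8.5,50, 0,-10,-10,-17,50, 0,-25,-22,-25.5,50, 0,-40,-35,-34,50, 0,-55,-50,-42.5,50]'; python3 -m jog '[0,0,0,-8.5,50, 0,0,0,-17,50, 0,0,0,-25.5,50, 0,0,0,-34,50, 0,0,0,-42.5,50]' ; python3 -m jog '[0,0,0,-8.5,50, 0,0,0,-17,50, 0,0,0,-21.2,50, 0,0,0,-21.2,50, 0,0,0,-21.2,50]'
python3 - <<'E'
from h import *
print(togo([.5552,-.1365,.18],1.3),tcp()[2]["q"])
E
```

```text
[553.52020151  -9.59414971 153.        ] [ 557.69362044 -136.04315074  153.        ] 91.89034725852828
196.35470326488067 91.27811953632602
time_s: 22.05
eef_pos: [0.5345, -0.1516, 0.2697]
eef_rot: [-0.17, -0.685, -0.171, 0.687]
wrist_force: [0.4, 0.4, 0.2]
opening: 0.501
time_s: 22.55
eef_pos: [0.534, -0.1519, 0.2696]
eef_rot: [-0.407, -0.577, -0.409, 0.578]
wrist_force: [-0.0, 0.6, 1.2]
opening: 0.495
time_s: 23.05
eef_pos: [0.5342, -0.1521, 0.2702]
eef_rot: [0.504, 0.495, 0.506, -0.495]
wrist_force: [0.2, 0.3, -0.3]
opening: 0.496
(array([ 90.2,  21.4, -15.1]), np.float64(-0.1)) [-4.91121352e-01  1.07458881e-01  1.61030889e+00  4.74185171e-05
  1.42573592e+00 -5.11848275e-01]
```

```bash
python3 -m jog '[0,10,-7,0,50, 30,21,-15,0,45, 70,21,-15,0,45, 100,21,-15,0,45, 117,21,-15,0,45]';python3 -m jog '[0,0,0,0,45, 0,0,0,0,25, 0,0,0,0,10, 0,0,0,0,0, 0,0,0,0,0]';python3 -c "
from h import *
f(3); print(tcp()[2]['opening'])"
```

```text
time_s: 23.55
eef_pos: [0.5543, -0.1354, 0.151]
eef_rot: [0.504, 0.494, 0.507, -0.495]
wrist_force: [-0.1, 0.8, -0.1]
opening: 0.452
time_s: 24.05
eef_pos: [0.556, -0.1372, 0.1556]
eef_rot: [0.506, 0.495, 0.505, -0.494]
wrist_force: [-0.7, 0.3, -0.2]
opening: -0.002
F tool [-0.21  0.07  0.24] az tool z -88.7 tcp rel rod r,az 66.8 90.8 z 0.1549 t 24.2
0.0007617861484464481
```

The fingers shut above the handle, because the arm settled at z 0.155. I'll reopen, go 8 mm lower and grip again.

```bash
python3 -m jog '[-5,0,0,0,20, -5,0,0,0,45, -5,0,0,0,45, -5,0,0,0,45, -5,0,0,0,45]';python3 -m jog '[3,0,0,0,45, 7,0,0,0,45, 10,0,0,0,45, 13,0,0,0,45, 13,0,0,0,45]';python3 -c "
from h import *
f(3); print(tcp()[2]['opening'])"
```

```text
time_s: 24.7
eef_pos: [0.5552, -0.1368, 0.1592]
eef_rot: [0.506, 0.494, 0.506, -0.494]
wrist_force: [-0.7, -0.8, 0.3]
opening: 0.45
time_s: 25.2
eef_pos: [0.5549, -0.1367, 0.1456]
eef_rot: [0.505, 0.494, 0.506, -0.494]
wrist_force: [0.1, 0.8, 0.1]
opening: 0.453
F tool [ 0.23 -0.06 -0.43] az tool z -88.7 tcp rel rod r,az 66.9 91.0 z 0.1464 t 25.35
0.45263452909316526
```

```bash
python3 -m jog '[0,0,0,0,40, 0,0,0,0,30, 0,0,0,0,20, 0,0,0,0,10, 0,0,0,0,0]';python3 -c "
from h import *
f(3); print(tcp()[2]['opening'])"
```

```text
time_s: 25.85
eef_pos: [0.5554, -0.1369, 0.1468]
eef_rot: [0.506, 0.494, 0.506, -0.494]
wrist_force: [-0.9, 1.2, 3.5]
opening: 0.207
F tool [-5.94 -1.8  -0.52] az tool z -88.7 tcp rel rod r,az 66.9 90.9 z 0.1468 t 26.0
0.2074066129906431
```

```bash
python3 -m jog '[-1,0,0,0,0, -2,0,0,0,0, -2,0,-1,0,0, -2,0,-2,0,0, -2,0,-3,0,0]';python3 -c "
from h import *
f(2)"; python3 -m jog '[0,0,-1,0,0, 0,0,-2,0,0, 0,0,-3,0,0, 0,0,-4,0,0, 0,0,-5,0,0]';python3 -c "
from h import *
f(2); print(tcp()[2]['opening'])"
```

```text
time_s: 26.5
eef_pos: [0.5554, -0.1367, 0.1479]
eef_rot: [0.507, 0.493, 0.504, -0.495]
wrist_force: [3.4, -13.9, -7.0]
opening: 0.206
F tool [ 8.4   2.66 12.23] az tool z -88.7 tcp rel rod r,az 67.1 91.0 z 0.1479 t 26.6
time_s: 27.1
eef_pos: [0.5553, -0.1335, 0.1485]
eef_rot: [0.508, 0.493, 0.503, -0.496]
wrist_force: [0.6, -17.7, -5.1]
opening: 0.211
F tool [ 6.03  0.05 16.02] az tool z -88.7 tcp rel rod r,az 70.5 91.0 z 0.1485 t 27.2
0.2011205374001289
```

```bash
python3 -m jog '[0,0,-2,0,0, 0,0,-4,0,0, 0,0,-6,0,0, 0,0,-8,0,0, 0,0,-10,0,0]';python3 -c "
from h import *
f(2); print(tcp()[2]['opening'])
cv2.imwrite('pics/side11.png',optics.camera('side')[:,:,::-1])
cv2.imwrite('pics/c11.png',crop(0,cv2.imread('pics/side11.png'),310,230,100,100,6))"
```

```text
time_s: 27.7
eef_pos: [0.5549, -0.1184, 0.1482]
eef_rot: [0.506, 0.494, 0.506, -0.494]
wrist_force: [2.1, -0.6, -2.8]
opening: 0.21
F tool [ 3.07  1.99 -0.18] az tool z -88.6 tcp rel rod r,az 85.7 91.1 z 0.1483 t 27.8
0.21271677781414627
```

View pics/c11.png

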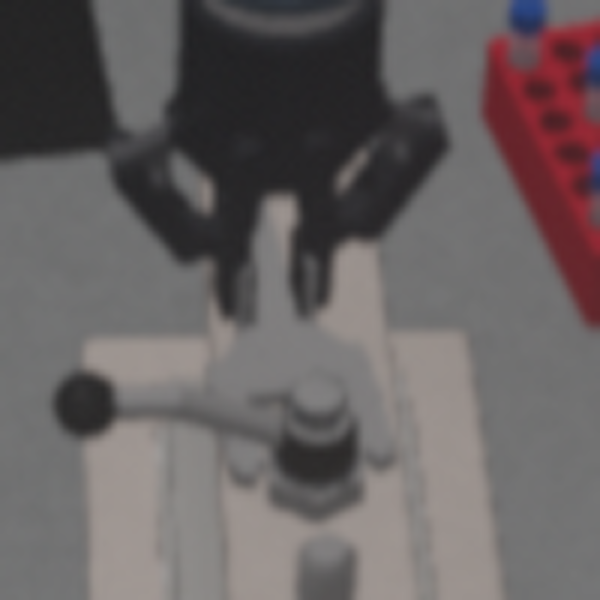

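The spanner is sliding off: its jaw tips moved from (252,522) and (390,500) to (245,475) and (383,460). The knob is still at (85,403). I'll pull 38 mm more, then lift.

```bash
python3 -m jog '[0,0,-6,0,0, 0,0,-14,0,0, 0,0,-24,0,0, 0,0,-32,0,0, 0,0,-38,0,0]';python3 -m jog '[0,0,0,0,0, -10,0,0,0,0, -30,0,0,0,0, -60,0,0,0,0, -100,0,0,0,0]';python3 - <<'E'
from h import *
f(1)
print(togo([.4435,.274,.25],-10),tcp()[2]["opening"])
E
```

```text
time_s: 28.35
eef_pos: [0.5538, -0.0797, 0.1483]
eef_rot: [0.506, 0.494, 0.506, -0.494]
wrist_force: [0.3, -0.7, -2.1]
opening: 0.205
time_s: 28.85
eef_pos: [0.5529, -0.081, 0.2484]
eef_rot: [0.505, 0.494, 0.507, -0.495]
wrist_force: [0.1, 0.7, -2.2]
opening: 0.212
F tool [-3.32  3.58  0.41] az tool z -88.7 tcp rel rod r,az 121.5 89.8 z 0.2577 t 28.9
(array([   5.3, -105.4, -358.8]), np.float64(11.3)) 0.208683761419898
```

```bash
python3 -m jog '[0,-5,-20,0,0, 0,-17,-56,0,0, 0,-29,-96,0,0, 0,-41,-136,0,0, 0,-53,-176,0,0]';python3 -m jog '[0,-12,-40,2,0, 0,-24,-80,5,0, 0,-36,-120,8,0, 0,-46,-155,10,0, 0,-51,-182,11,0]';python3 -m jog '[0,0,0,0,0, 20,0,0,0,0, 60,0,0,0,0, 100,0,0,0,0, 140,0,0,0,0]'
python3 - <<'E'
from h import *
f(2)
print(togo([.4435,.274,.01],-10),tcp()[2]["opening"])
for n in("top","side"):cv2.imwrite(f"pics/{n}12.png",optics.camera(n)[:,:,::-1])
o=np.zeros((480,790,3),np.uint8)
a=crop(0,cv2.imread("pics/top12.png"),190,200,130,100,3);b=crop(0,cv2.imread("pics/side12.png"),225,120,130,140,3)
o[:300,:390]=a;o[:420,400:]=b;cv2.imwrite("pics/c12.png",o)
E
```

```text
time_s: 29.4
eef_pos: [0.4967, 0.0948, 0.2493]
eef_rot: [0.506, 0.495, 0.505, -0.494]
wrist_force: [0.1, 0.8, -3.3]
opening: 0.205
time_s: 29.9
eef_pos: [0.4411, 0.2764, 0.2493]
eef_rot: [0.456, 0.541, 0.456, -0.54]
wrist_force: [0.4, -0.2, -1.8]
opening: 0.206
time_s: 30.4
eef_pos: [0.4428, 0.2739, 0.108]
eef_rot: [0.456, 0.541, 0.455, -0.54]
wrist_force: [1.5, 0.9, -3.4]
opening: 0.207
F tool [ 6.35 -2.72  2.24] az tool z -99.7 tcp rel rod r,az 490.6 104.0 z 0.1034 t 30.5
(array([93.4,  6. , -3.2]), np.float64(0.3)) 0.21121461749797574
```

View pics/c12.png

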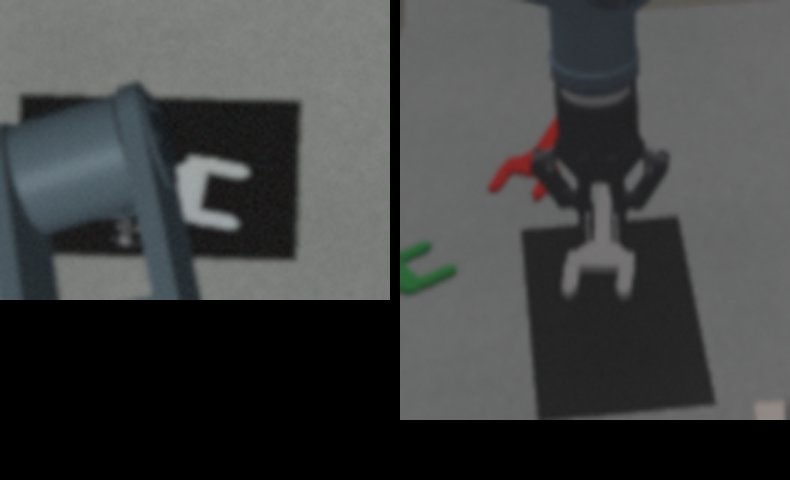

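The spanner hangs level over the mat, with its jaw tips at (247,172) and (237,224) in the top crop. I'll lower it gently.

```bash
python3 -m jog '[30,2,0,0,0, 55,2,0,0,0, 75,2,0,0,0, 86,2,0,0,0, 90,2,0,0,0]';python3 -c "
from h import *
f(3)"; python3 -m jog '[1,0,0,0,0, 2,0,0,0,0, 3,0,0,0,0, 4,0,0,0,0, 4,0,0,0,0]';python3 -c "
from h import *
f(3)"
```

```text
time_s: 31.1
eef_pos: [0.4452, 0.2746, 0.0196]
eef_rot: [0.456, 0.541, 0.456, -0.54]
wrist_force: [0.0, -0.3, -2.2]
opening: 0.209
F tool [ 2.86 -0.67 -0.3 ] az tool z -99.7 tcp rel rod r,az 491.3 103.1 z 0.0199 t 31.25
time_s: 31.75
eef_pos: [0.4436, 0.2743, 0.0142]
eef_rot: [-0.456, -0.54, -0.456, 0.541]
wrist_force: [0.0, 0.0, -3.1]
opening: 0.208
F tool [ 2.69 -0.26 -0.4 ] az tool z -99.7 tcp rel rod r,az 491.2 103.3 z 0.0143 t 31.9
```

```bash
python3 -m jog '[1.5,0,0,0,0, 3,0,0,0,0, 4.5,0,0,0,0, 6,0,0,0,0, 6,0,0,0,0]';python3 -c "
from h import *
f(3)"; python3 -m jog '[1,0,0,0,0, 2,0,0,0,0, 3,0,0,0,0, 3,0,0,0,0, 3,0,0,0,0]';python3 -c "
from h import *
f(3)"
```

```text
time_s: 32.4
eef_pos: [0.4436, 0.2742, 0.0081]
eef_rot: [-0.456, -0.54, -0.456, 0.541]
wrist_force: [0.4, -0.4, -3.2]
opening: 0.209
F tool [2.74 0.27 0.59] az tool z -99.7 tcp rel rod r,az 491.2 103.3 z 0.0084 t 32.55
time_s: 33.05
eef_pos: [0.4438, 0.2743, 0.0053]
eef_rot: [-0.456, -0.54, -0.456, 0.54]
wrist_force: [-0.1, 0.4, -2.0]
opening: 0.208
F tool [ 3.11  0.23 -0.05] az tool z -99.7 tcp rel rod r,az 491.2 103.3 z 0.0054 t 33.2
```

```bash
python3 -m jog '[0.5,0,0,0,0, 1,0,0,0,0, 1.5,0,0,0,0, 1.5,0,0,0,0, 1.5,0,0,0,0]';python3 -c "
from h import *
f(3)"; python3 -m jog '[0.5,0,0,0,0, 1,0,0,0,0, 1.5,0,0,0,0, 1.5,0,0,0,0, 1.5,0,0,0,0]';python3 -c "
from h import *
f(3)"
```

```text
time_s: 33.7
eef_pos: [0.4439, 0.2743, 0.0048]
eef_rot: [-0.456, -0.54, -0.456, 0.54]
wrist_force: [-3.4, -1.8, 7.9]
opening: 0.204
F tool [-7.78 -3.37  2.74] az tool z -99.7 tcp rel rod r,az 491.2 103.2 z 0.0048 t 33.85
time_s: 34.35
eef_pos: [0.444, 0.2743, 0.0047]
eef_rot: [-0.456, -0.54, -0.456, 0.541]
wrist_force: [-9.9, -4.4, 24.1]
opening: 0.209
F tool [-23.54  -8.4    6.33] az tool z -99.7 tcp rel rod r,az 491.2 103.2 z 0.0047 t 34.5
```

It's down, at z 0.0047. I'll ease off, open and lift.

```bash
python3 -m jog '[-1,0,0,0,0, -2,0,0,0,0, -2.3,0,0,0,0, -2.3,0,0,0,20, -2.3,0,0,0,45]';python3 -m jog '[0,0,0,0,50, 0,0,0,0,50, -20,0,0,0,50, -50,0,0,0,50, -90,0,0,0,50]';python3 -m jog '[-40,-10,30,0,50, -80,-40,60,0,50, -110,-80,60,0,50, -130,-120,60,0,50, -150,-160,60,0,50]'
python3 - <<'E'
from h import *
f(1)
for n in("top","side"):cv2.imwrite(f"pics/{n}13.png",optics.camera(n)[:,:,::-1])
o=np.zeros((600,800,3),np.uint8)
a=cv2.imread("pics/top13.png")[80:320,180:480];b=cv2.imread("pics/side13.png")
o[:240,:300]=a;o[:,310:]=cv2.resize(b[100:460,240:534],(490,600));cv2.imwrite("pics/c13.png",o)
E
```

```text
time_s: 35.0
eef_pos: [0.4441, 0.2744, 0.0047]
eef_rot: [0.456, 0.541, 0.456, -0.54]
wrist_force: [0.3, -0.1, -0.1]
opening: 0.361
time_s: 35.5
eef_pos: [0.4423, 0.2737, 0.094]
eef_rot: [-0.455, -0.539, -0.456, 0.542]
wrist_force: [0.9, 0.1, 0.2]
opening: 0.498
time_s: 36.0
eef_pos: [0.2748, 0.2419, 0.246]
eef_rot: [0.456, 0.541, 0.455, -0.54]
wrist_force: [0.0, 0.7, 0.1]
opening: 0.5
F tool [-1.3  -2.6  -3.18] az tool z -99.6 tcp rel rod r,az 530.5 122.5 z 0.2489 t 36.05
```

View pics/c13.png

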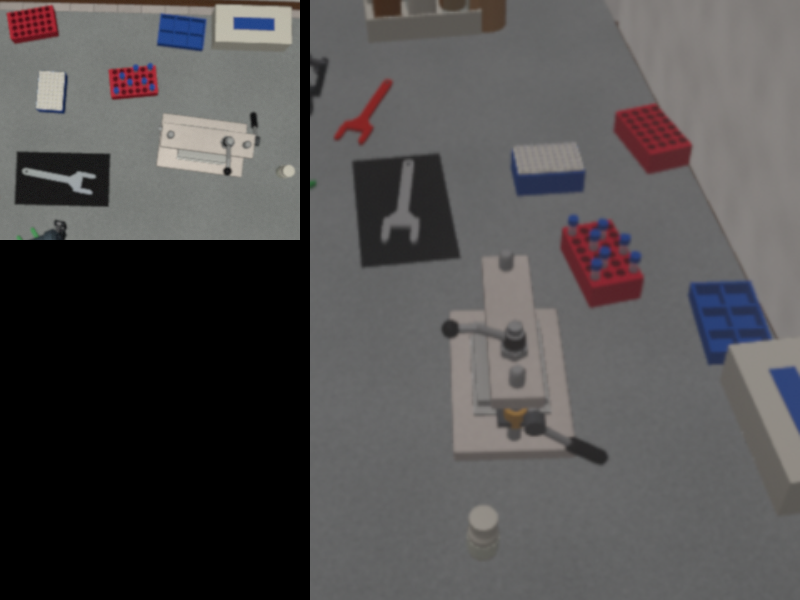

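The spanner lies flat on the mat, jaw near (85,182) in the top crop. The lever points front-left with its knob at (450,328) in the side crop, and the other lab ware hasn't moved. I'll let the arm settle and hand in.

```bash
python3 -m jog '[0,0,0,0,50, 0,0,0,0,50, 0,0,0,0,50, 0,0,0,0,50, 0,0,0,0,50]'; python3 -c "
from bench import hand_in; print(hand_in())"
```

```text
time_s: 36.65
eef_pos: [0.2762, 0.2418, 0.2441]
eef_rot: [-0.456, -0.54, -0.456, 0.541]
wrist_force: [-0.1, -0.6, 0.5]
opening: 0.495
the job is handed in; nothing more can be done
None
```

The job is done and handed in at about 37 s of the 72 s allowed. I slid the spanner fully onto the stop nut and swung the lever clockwise until its handle was braced on the column nut. The lever is locked at a measured 10.1 N; I saw no reading above that. I then drew the spanner off and laid it flat on the black mat.

**Last checks:** The last picture shows the spanner flat on the mat, the lever where I left it at the front left, and the rack, jar and tip box unmoved. The arm is clear of everything, with about zero force at the wrist.

**What went less well:**
- **Missed grip:** The first attempt to take the spanner back closed just above its handle. I went lower and the second grip held.
- **Pulling off:** The spanner came off with about 16 N of pull at first.
- **Laying down:** I pressed it on the mat at about 24 N before easing off.
- **Stop nut:** I judged it only by eye and did not measure its angle after the spanner came off.
- **Pictures:** I viewed 13, three over the budget of 10.

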